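# Clear the index fixture and hold its plunger out

### The job

The turned bottle stopper standing in the cup of the indexing fixture is finished: put it into the empty compartment of the plywood crate and let go of it. Then take the black knob of the fixture's sprung index plunger, pull it straight up as far as it goes, and finish while still holding it there with the gripper, so that the plate can be turned. Leave everything else, including the egg in the crate, where it is.

Things in the scene. Friction and masses are not known exactly. Their poses are not given: they have to be found in the camera images.
- index_fixture: Fixed indexing fixture, left or right of the centre line (crate on the other side). Grey base 130 (x) x 170 (y -97 to 73) x 14 mm; steel plate, 130 mm across, top at z = 30, with a ring of holes; in its middle a wooden cup ring 54 mm outside, 44 inside, rim at z = 42. At its -y end an arm (26 mm wide, y -91 to -43, top z = 66) carries the plunger. Origin: underside, on the plate's axis; z up
- knob_grip (a point): Centre of the plunger's black round knob at the height to grip it. Knob 28 mm across (grip its sides), 26 mm tall, from 15 mm below this point to 11 mm above, narrower in its lowest 7 mm; on the fixture at x = 0, y = -55 mm. Seated, this point is 91 mm above the bench; below it a steel bushing 20 mm across, top 74 mm above the bench. Moves with the knob
- index_plunger (a joint): Lift of the plunger in m, straight up: 0 = pin seated 8 mm deep in its hole in the plate, 0.014 = fully pulled, against its stop. A spring draws it back: about 6 N when seated, 10.5 N at the stop; 0.6 N weight besides. It springs back when let go
- bottle_stopper: Loose turned bottle stopper of dark wood, 39 mm across at its widest, 80 mm tall, 20 to 45 g, standing upright in the fixture's cup, its foot on the plate 30 mm above the bench. Origin: centre of its foot; z along its length, up. Grip it across its upper part, about 58 mm above the foot
- stopper_mid (a point): Middle of the stopper, on its axis 40 mm from its foot
- crate: Fixed open plywood crate, 140 (its x) x 200 (its y) x 55 mm tall, walls and floor 6 mm; a divider across its middle (at y = 0, as tall as the walls) leaves two compartments, each 128 x 91 mm inside. The +y one is empty, a wooden egg stands in the -y one. Origin: centre of its underside; z up
- empty_compartment (a point): Middle of the floor of the empty compartment, 6 mm above the bench
- wood_egg: Bystander: turned wooden egg, 47 mm across, 60 mm tall, standing in the crate's -y compartment. Origin: centre of its foot
- pencil: Bystander: pencil, 166 mm long, lying near the robot's centre line. Origin: middle of its underside
- blank_maple: Bystander: squared pale wood blank, 131 x 19 x 19 mm, lying near the centre line farther back. Origin: middle of its underside
- carvers_mallet: Bystander: round wooden mallet, 229 mm long, 72 mm tall, lying at the right. Origin: middle of its underside
- candle_cup: Bystander: turned candle holder, 67 mm across, 62 mm tall, at the left. Origin: centre of its foot
- scraper_card: Bystander: small brown block, 47 x 85 x 24 mm, at the left. Origin: centre of its underside
- thin_glue: Bystander: small glue bottle with a pointed cap, 34 mm across, 95 mm tall, at the right. Origin: centre of its foot
Not all that is in view belongs to the job. Leave any orange or turquoise look-alike of the bottle_stopper alone.

How it is judged:
By the outcome, as a careful person would: the job done as asked, in the order asked, and still so for the second after the job is handed in, while the arm keeps its last pose, push and grip.
It also fails if it takes over 51 s, if anything falls off the work surface, if the arm or the gripper's body presses on something with over 40 N, if the wrist force passes 120 N, or if a joint passes its speed limit or range.

### The arm

A 6-joint arm with a two-finger parallel gripper is mounted at the origin on a cart in front of the work surface, level with it; the furniture and walls round the work are solid. World frame = base frame: x ahead of the robot, y to its left, z up, the work surface at z = 0. Lengths are in m, angles in rad, forces in N, time in s.
With the tool pointing down it reaches from about 0.3 to 0.775 m from the base axis. Payload 14.6 kg.
Tool frame: the origin (TCP) lies on the centre line of the jaws, within the pads' length; the fingertips stand 25 mm ahead of it and the grasp point (between the pads) lies 6 mm ahead of it; x points along the fingers, y is the direction in which the jaws open and shut, and the axes are right-handed (so a half turn about x gives the same grasp; the last joint's range is limited). The gripper opens to 85 mm and grips with 20 to 120 N. Pads are 22 mm wide; open, the fingers measure 114 mm over their backs; the gripper's body (76 mm by 85 mm) begins 54 mm behind the grasp point. The pads swing forward as they close: fully open they stand 13 mm farther back than shut.
Start: joints at [-1.308, 0.3, 1.521, -0, 1.321, -0.067], TCP at [0.178, -0.52, 0.256] pointing down, gripper open.
Joint ranges: [-3.03, 3.03], [-0.79, 2.21], [0.23, 2.52], [-1.04, 4.18], [0, 3.07], [-2.55, 2.55]. Speed limits (rad/s): [2.22, 2.22, 2.57, 3.14, 3.14, 3.14].

### API

Orientations are given as a unit quaternion [w, x, y, z].
In Python, from workcell import ctrl gives the robot as it stands.
- The arm moves only by the tool carry_out, never from a script. Its argument "increments" is a list of rows, each a list of 7 numbers: the shift along the tool's x, y, z in mm, then the turn, a rotation vector about the tool's x, y, z in rad, then the opening in per cent of the stroke, from 0 (shut) to 100 (fully open). A call has exactly 8 rows; each row shifts and turns the pose as measured when the row begins, along the tool's axes as they then stand; what a row does not reach is not made up. A row lasts 1/8 s, in which the tool goes at most 62.5 mm and 10.7 degrees, less where a joint would pass 70% of its speed; a pose out of reach is approached as far as the arm can. A call is refused whole if a number of a shift passes 62.5 or a number of a turn 0.188, either way. A call with a gripper value outside its range is refused whole. The fingers move at their own pace and stop on an object; "grip_force" is the grip in N (left out, the last holds). Time passes only in rows, so rows that do not move let the fingers close, or fill a call up. It gives the time, the measured TCP pose, the force and the opening at its end, in the units of the state.
- ctrl.observe(): the state, without advancing time (a new reading comes with each control period).
- ctrl.read_camera(name): name is "scene" or "top" or "wrist"; returns a dict with "img" (420x560x3 uint8, red, green, blue), "mtx" (3x3 intrinsics, pixels), "k1" (the pictures are not rectified: a ray, as slopes to the right and down, at radius r is drawn at 1 + k1 r^2 times it, then the intrinsics apply), "xyz" and "rotation" of the camera in the world. Camera axes: x right, y up, looking along -z (the intrinsics and any distortion apply to the point x, -y, -z); pixel columns grow to the right and rows downward; lengths in m; the calibration is good to about 2 mm. A picture is of the moment at which its call begins. There is no depth.
- ctrl.sign_off(): hands the job in, once; it reports no verdict.
The state is a dict: "time": time; "q": joint angles; "qd": joint speeds; "joint_efforts": joint torques, N m; "tool_pos": TCP position; "eef_rot": TCP orientation; "ft_force": force on the tool from outside, world axes, zero at the start; "torque": the same for the moment, N m; "grip_width": finger opening in m.
Only numpy, scipy, OpenCV 4.12 (cv2) and the standard library are available. Lean on these libraries where they do the work, as an engineer would, in place of code of your own. Each camera call takes 0.05 s, during which the arm holds its last target.

## Working session

There is one attempt and no reset: what is moved stays moved. The work goes in short steps, Python scripts to look and compute and a tool call to move; the robot and the scene stay as the last step left them, time stands still between calls to the robot, and variables do not carry over. Pictures are saved under pics/ and viewed, and the job is handed in when it is done.

Besides the shell and the picture viewer there is one more tool, called after "Request:" as name(argument=value, ...) on one line, values as JSON. carry_out: Moves the arm, as the interface text tells. Its arguments: {"type":"object","properties":{"increments":{"type":"array"},"grip_force":{"type":"number"}},"required":["increments"]}

```bash
mkdir -p pics; ls; cat > h.py <<'E'
import numpy as np, cv2
from workcell import ctrl
def cam(n,save=None):
    c=ctrl.read_camera(n)
    if save: cv2.imwrite('pics/'+save,c['img'][:,:,::-1])
    return c
def rays(c,px):
    K=np.array(c['mtx'],float); R=np.array(c['rotation'],float).reshape(3,3)
    px=np.array(px,float).reshape(-1,1,2)
    # distort: factor 1+k1 r^2 -> OpenCV k1
    u=cv2.undistortPoints(px,K,np.array([c['k1'],0,0,0,0],float)).reshape(-1,2)
    d=np.c_[u[:,0],-u[:,1],-np.ones(len(u))]@R.T
    return np.array(c['xyz'],float),d
def onplane(c,px,z):
    o,d=rays(c,px); t=(z-o[2])/d[:,2]; return o+d*t[:,None]
def proj(c,P):
    K=np.array(c['mtx'],float); R=np.array(c['rotation'],float).reshape(3,3)
    p=(np.array(P,float).reshape(-1,3)-np.array(c['xyz']))@R
    x=p[:,0]/-p[:,2]; y=-p[:,1]/-p[:,2]; f=1+c['k1']*(x*x+y*y)
    return np.c_[K[0,0]*x*f+K[0,2],K[1,1]*y*f+K[1,2]]
def tri(c1,p1,c2,p2):
    o1,d1=rays(c1,p1);o2,d2=rays(c2,p2)
    d1=d1[0];d2=d2[0]
    s=np.linalg.lstsq(np.c_[d1,-d2],o2-o1,rcond=None)[0]
    a=o1+d1*s[0];b=o2+d2*s[1]; return (a+b)/2,np.linalg.norm(a-b)
E
python3 - <<'E'
from h import *
print(ctrl.observe())
for n in ['scene','top','wrist']:
    c=cam(n,n+'0.png'); print(n,c['mtx'],c['k1'],c['xyz'],c['rotation'])
E
```

```text
pics
{'time': 0.0, 'q': array([-1.30761347e+00,  3.00466050e-01,  1.52163299e+00, -3.97521928e-07,
        1.32071495e+00, -6.65998811e-02]), 'qd': array([-2.29187630e-04, -8.31338498e-04, -3.18492026e-05,  1.24999138e-03,
       -1.15998301e-03, -4.42095458e-04]), 'joint_efforts': array([ 3.31687406e-03, -5.43500090e+01, -3.61796951e+01,  1.28278493e-04,
        3.99757933e-03,  1.99643054e-06]), 'tool_pos': array([ 0.17804863, -0.52014327,  0.25570211]), 'eef_rot': array([-0.11563847, -0.69747307, -0.11649789,  0.69755809]), 'ft_force': array([ 0.39274182,  0.75357895, -0.12604596]), 'torque': array([-0.02324142, -0.01321002, -0.00641547]), 'grip_width': 0.08553447970929198}
scene [[527.48504129   0.         280.72072621]
 [  0.         527.48504129 224.55627616]
 [  0.           0.           1.        ]] 0.006133184244958748 [-0.19155699  1.14622769  1.24013194] [-0.24118411 -0.1213603   0.39735663  0.87704596]
top [[515.64482796   0.         283.68230778]
 [  0.         515.64482796 207.4433055 ]
 [  0.           0.           1.        ]] -0.08756668752774091 [0.25675767 0.00495233 1.53227373] [ 0.70949899  0.06632359 -0.06199455 -0.69883405]
wrist [[322.48069041   0.         278.10429606]
 [  0.         322.48069041 209.91736968]
 [  0.           0.           1.        ]] -0.06970271112287971 [ 0.24180195 -0.49774609  0.37323022] [ 0.80643043 -0.10855649  0.07845036 -0.57596093]
```

```bash
sed -i 's/R=np.array(c\[.rotation.\],float).reshape(3,3)/R=q2R(c["rotation"])/' h.py; cat >> h.py <<'E'
from scipy.spatial.transform import Rotation as Ro
def q2R(q): q=np.array(q,float); return Ro.from_quat(q[[1,2,3,0]]).as_matrix()
E
grep -n q2R h.py
```

```text
8:    K=np.array(c['mtx'],float); R=q2R(c["rotation"])
17:    K=np.array(c['mtx'],float); R=q2R(c["rotation"])
27:def q2R(q): q=np.array(q,float); return Ro.from_quat(q[[1,2,3,0]]).as_matrix()
```

View pics/top0.png

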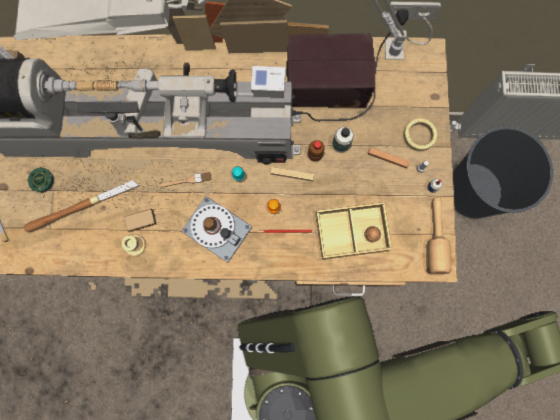

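View pics/scene0.png

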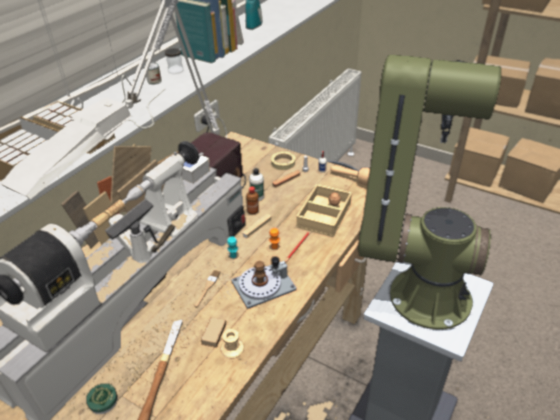

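View pics/wrist0.png

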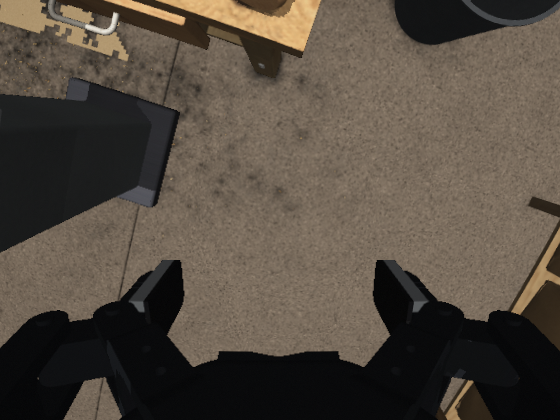

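Top view: the fixture is at (213,226) with a dark stopper at (211,225) and the knob at about (227,235). The crate is at (353,231), its empty half on the left at (335,232) and the egg at (373,234). Things that could be taken for the stopper: dark (211,225), orange (273,205), turquoise (238,173), egg (373,234), red bottle (316,149). By the description it's the dark one in the cup. I'll check that in a close crop.

```bash
python3 - <<'E'
import cv2,numpy as np
t=cv2.imread('pics/top0.png');s=cv2.imread('pics/scene0.png')
a=cv2.resize(t[190:270,175:260],None,fx=6,fy=6,interpolation=cv2.INTER_CUBIC)[:480,:500]
b=cv2.resize(s[245:310,225:305],None,fx=6,fy=6,interpolation=cv2.INTER_CUBIC)
c=cv2.resize(t[195:265,310:400],None,fx=6,fy=6,interpolation=cv2.INTER_CUBIC)
cv2.imwrite('pics/ca.png',a);cv2.imwrite('pics/cb.png',b);cv2.imwrite('pics/cc.png',c)
E
```

```text
(no output)
```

View pics/ca.png

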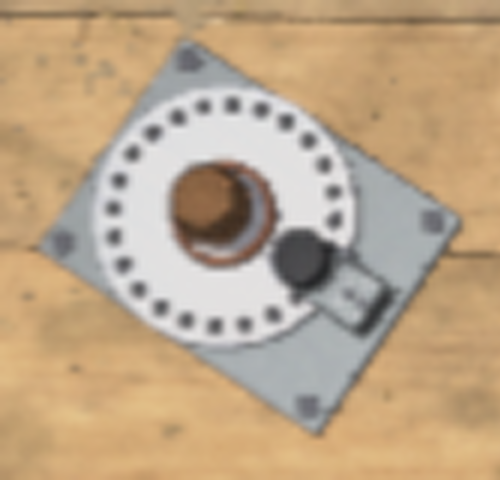

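View pics/cb.png

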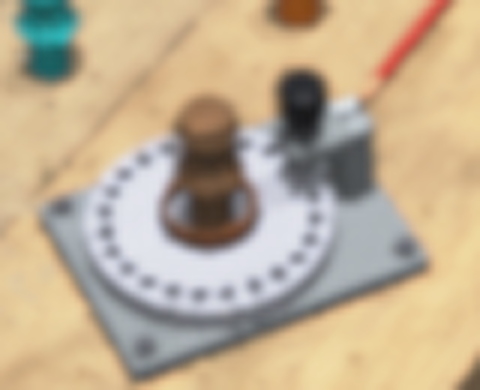

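View pics/cc.png

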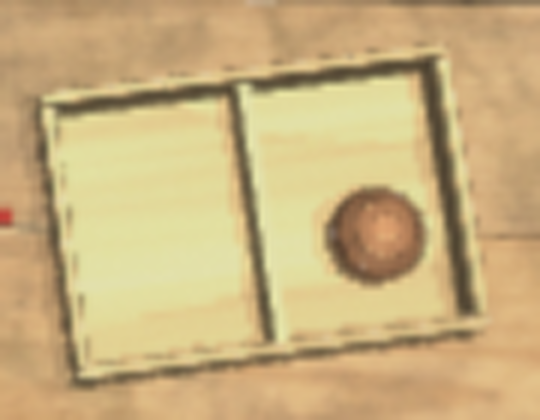

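```bash
python3 - <<'E'
from h import *
t=cam('top');s=cam('scene')
f=lambda p:np.array(p)/6+[175-.4,190-.4]
g=lambda p:np.array(p)/6+[225-.4,245-.4]
k=lambda p:np.array(p)/6+[310-.4,195-.4]
B=onplane(t,[f(p) for p in [(190,40),(462,218),(318,434),(40,248)]],.014);print('base',B.round(4),B.mean(0))
for i in range(4):print(np.linalg.norm(B[i]-B[(i+1)%4]).round(4))
print('plate',onplane(t,f((225,216)),.03),'ring',onplane(t,f((222,213)),.042))
print('knobtop',onplane(t,f((302,258)),.102))
print('stop top',onplane(t,f((203,197)),.11))
print('scene: ring',onplane(s,g((209,207)),.042),'knobtop',onplane(s,g((303,84)),.102),'stoptop',onplane(s,g((207,112)),.11))
print(tri(t,f((302,258)),s,g((303,84))),tri(t,f((203,197)),s,g((207,112))))
C=onplane(t,[k(p) for p in [(40,98),(442,48),(486,322),(78,380)]],.055);print('crate',C.round(4),C.mean(0))
for i in range(4):print(np.linalg.norm(C[i]-C[(i+1)%4]).round(4))
# masks
hsv=cv2.cvtColor(t['img'],cv2.COLOR_RGB2HSV)
for nm,p in [('orange',(273,205)),('turq',(238,173)),('pencil',(288,231))]:print(nm,onplane(t,p,.05))
E
```

```text
base [[0.5665 0.2503 0.014 ]
 [0.4783 0.1111 0.014 ]
 [0.3701 0.179  0.014 ]
 [0.4599 0.3208 0.014 ]] [0.46871603 0.21530933 0.014     ]
0.1648
0.1277
0.1678
0.1277
plate [[0.47515389 0.22668369 0.03      ]] ring [[0.47486446 0.226441   0.042     ]]
knobtop [[0.44545322 0.17920049 0.102     ]]
stop top [[0.47230609 0.22553011 0.11      ]]
scene: ring [[0.47173101 0.23164904 0.042     ]] knobtop [[0.44373801 0.18128383 0.102     ]] stoptop [[0.47057695 0.22933311 0.11      ]]
(array([0.44543612, 0.17934222, 0.09960149]), np.float64(0.0007214672704559705)) (array([0.47289518, 0.22613753, 0.10605859]), np.float64(1.7817070069812293e-05))
crate [[ 0.5192 -0.0788  0.055 ]
 [ 0.5468 -0.2749  0.055 ]
 [ 0.4131 -0.2937  0.055 ]
 [ 0.3828 -0.0976  0.055 ]] [ 0.46546656 -0.18622204  0.055     ]
0.198
0.135
0.1984
0.1377
orange [[0.53585403 0.04756712 0.05      ]]
turq [[0.63082959 0.15319219 0.05      ]]
pencil [[0.45980721 0.00260665 0.05      ]]
```

```bash
cat >> h.py <<'E'
def plan(pos,yawdeg,n=8,maxmm=55,maxr=.17):
    s=ctrl.observe(); p=np.array(s['tool_pos']); R=q2R(s['eef_rot'])
    yd=R[:,1]; print('t',round(s['time'],2),'p',p.round(4),'jawyaw',np.degrees(np.arctan2(yd[1],yd[0])).round(2),'xaxis',R[:,0].round(3),'F',np.round(s['ft_force'],1),'w',round(s['grip_width'],4),'q',np.round(s['q'],2))
    best=None
    for k in (0,180):
        a=np.radians(yawdeg+k); x=np.array([0,0,-1.]);y=np.array([np.cos(a),np.sin(a),0]);Rt=np.c_[x,y,np.cross(x,y)]
        rv=Ro.from_matrix(R.T@Rt).as_rotvec()
        if best is None or np.linalg.norm(rv)<np.linalg.norm(best[0]): best=(rv,Rt)
    rv,Rt=best; d=np.array(pos)-p
    N=int(max(n,np.ceil(np.linalg.norm(d)*1e3/maxmm),np.ceil(np.linalg.norm(rv)/maxr)))
    print('dist',(d*1e3).round(1),'rv',rv.round(4),'N',N)
    for i in range(N):
        Ri=R@Ro.from_rotvec(rv*i/N).as_matrix()
        print((Ri.T@d*1e3/N).round(1).tolist(),(rv/N).round(4).tolist())
E
python3 - <<'E'
from h import *
plan([.473,.226,.24],-32.3)
E
```

```text
t 0.25 p [ 0.1781 -0.5203  0.256 ] jawyaw -71.11 xaxis [-0.  0. -1.] F [-0.1  0.3 -0. ] w 0.0851 q [-1.31  0.3   1.52  0.    1.32 -0.07]
dist [294.9 746.3 -16. ] rv [-6.773e-01 -2.000e-04  5.000e-04] N 15
[1.1, -40.7, -34.7] [-0.0452, -0.0, 0.0]
[1.1, -39.1, -36.5] [-0.0452, -0.0, 0.0]
[1.1, -37.4, -38.2] [-0.0452, -0.0, 0.0]
[1.1, -35.6, -39.9] [-0.0452, -0.0, 0.0]
[1.1, -33.8, -41.5] [-0.0452, -0.0, 0.0]
[1.1, -31.9, -42.9] [-0.0452, -0.0, 0.0]
[1.1, -29.9, -44.3] [-0.0452, -0.0, 0.0]
[1.1, -27.9, -45.6] [-0.0452, -0.0, 0.0]
[1.1, -25.8, -46.9] [-0.0452, -0.0, 0.0]
[1.1, -23.7, -48.0] [-0.0452, -0.0, 0.0]
[1.1, -21.5, -49.0] [-0.0452, -0.0, 0.0]
[1.1, -19.2, -49.9] [-0.0452, -0.0, 0.0]
[1.1, -17.0, -50.7] [-0.0452, -0.0, 0.0]
[1.1, -14.7, -51.4] [-0.0452, -0.0, 0.0]
[1.1, -12.3, -52.1] [-0.0452, -0.0, 0.0]
```

Request:
carry_out(increments=[[0,-40.5,-34.5,-0.045,0,0,100],[0,-39,-36.5,-0.045,0,0,100],[0,-37.5,-38,-0.045,0,0,100],[0,-35.5,-40,-0.045,0,0,100],[0,-34,-41.5,-0.045,0,0,100],[0,-32,-43,-0.045,0,0,100],[0,-30,-44.5,-0.045,0,0,100],[0,-28,-45.5,-0.045,0,0,100]])

```text
time: 1.25
tool_pos: [0.336, -0.1117, 0.2557]
eef_rot: [0.241, 0.665, 0.241, -0.664]
ft_force: [0.9, -1.2, -0.5]
grip_width: 0.0858
```

```bash
python3 - <<'E'
from h import *
plan([.473,.226,.24],-32.3)
E
```

```text
t 1.25 p [ 0.336  -0.1117  0.2557] jawyaw -50.17 xaxis [ 0.002  0.001 -1.   ] F [ 0.9 -1.2 -0.5] w 0.0858 q [-0.43 -0.16  2.01  0.    1.29  0.45]
dist [137.  337.7 -15.7] rv [-0.3119 -0.0016 -0.0009] N 8
[2.0, -21.4, -40.2] [-0.039, -0.0002, -0.0001]
[2.0, -19.9, -41.0] [-0.039, -0.0002, -0.0001]
[2.0, -18.3, -41.7] [-0.039, -0.0002, -0.0001]
[2.0, -16.6, -42.4] [-0.039, -0.0002, -0.0001]
[2.0, -14.9, -43.0] [-0.039, -0.0002, -0.0001]
[2.0, -13.3, -43.6] [-0.039, -0.0002, -0.0001]
[2.0, -11.5, -44.1] [-0.039, -0.0002, -0.0001]
[2.0, -9.8, -44.5] [-0.039, -0.0002, -0.0001]
```

Request:
carry_out(increments=[[2,-21.5,-40,-0.039,0,0,100],[2,-20,-41,-0.039,0,0,100],[2,-18,-41.5,-0.039,0,0,100],[2,-16.5,-42.5,-0.039,0,0,100],[2,-15,-43,-0.039,0,0,100],[2,-13,-43.5,-0.039,0,0,100],[2,-11.5,-44,-0.039,0,0,100],[2,-10,-44.5,-0.039,0,0,100]])

```text
time: 2.25
tool_pos: [0.4735, 0.2396, 0.2409]
eef_rot: [0.346, 0.619, 0.344, -0.615]
ft_force: [0.2, 0.5, -0.3]
grip_width: 0.0854
```

```bash
python3 - <<'E'
from h import *
plan([.473,.226,.16],-32.3)
c=cam('wrist','w1.png')
for P in [(.4725,.2258,.11),(.4751,.226,.042),(.4455,.179,.102)]: print(proj(c,P).round(1))
E
```

```text
t 2.25 p [0.4735 0.2396 0.2409] jawyaw -31.56 xaxis [ 0.005  0.    -1.   ] F [ 0.2  0.5 -0.3] w 0.0854 q [ 0.4   0.27  1.6  -0.    1.27  0.95]
dist [ -0.5 -13.6 -80.9] rv [ 0.0129 -0.003  -0.0046] N 8
[10.1, 0.8, 1.5] [0.0016, -0.0004, -0.0006]
[10.1, 0.8, 1.5] [0.0016, -0.0004, -0.0006]
[10.1, 0.8, 1.5] [0.0016, -0.0004, -0.0006]
[10.1, 0.8, 1.5] [0.0016, -0.0004, -0.0006]
[10.1, 0.8, 1.5] [0.0016, -0.0004, -0.0006]
[10.1, 0.8, 1.5] [0.0016, -0.0004, -0.0006]
[10.1, 0.8, 1.5] [0.0016, -0.0004, -0.0006]
[10.1, 0.8, 1.5] [0.0016, -0.0004, -0.0006]
[[285.7 224.6]]
[[286.  202.5]]
[[286.7 280.2]]
```

View pics/w1.png

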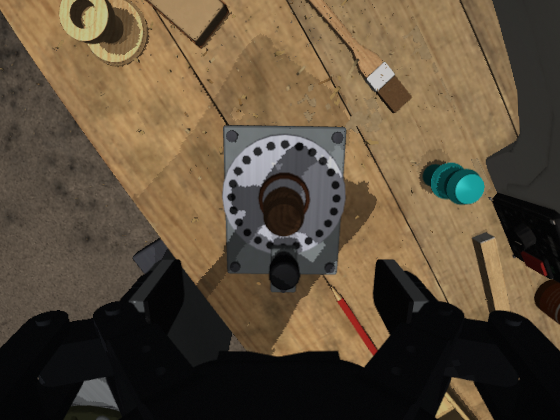

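```bash
python3 - <<'E'
from h import *
plan([.473,.226,.16],-32.3)
c=cam('wrist','w2.png');print(c['xyz'])
for P in [(.4725,.2258,.11),(.4751,.226,.042),(.4455,.179,.102)]: print(proj(c,P).round(1))
im=cv2.imread('pics/w2.png')[110:310,190:380]
cv2.imwrite('pics/w2c.png',cv2.resize(im,None,fx=3,fy=3,interpolation=cv2.INTER_CUBIC))
E
```

```text
t 2.3 p [0.4743 0.2433 0.2402] jawyaw -31.35 xaxis [ 0.005  0.001 -1.   ] F [-0.3  3.5 -0.9] w 0.0857 q [ 0.41  0.27  1.59 -0.    1.27  0.95]
dist [ -1.3 -17.3 -80.2] rv [ 0.0166 -0.0038 -0.004 ] N 8
[10.0, 0.9, 2.0] [0.0021, -0.0005, -0.0005]
[10.0, 0.9, 2.0] [0.0021, -0.0005, -0.0005]
[10.0, 1.0, 2.0] [0.0021, -0.0005, -0.0005]
[10.0, 1.0, 1.9] [0.0021, -0.0005, -0.0005]
[10.0, 1.0, 1.9] [0.0021, -0.0005, -0.0005]
[10.0, 1.0, 1.9] [0.0021, -0.0005, -0.0005]
[10.0, 1.0, 1.9] [0.0021, -0.0005, -0.0005]
[10.0, 1.0, 1.9] [0.0021, -0.0005, -0.0005]
[0.50875445 0.30134921 0.35792629]
[[287.2 229.2]]
[[287.2 206.3]]
[[287.9 284.4]]
```

View pics/w2c.png

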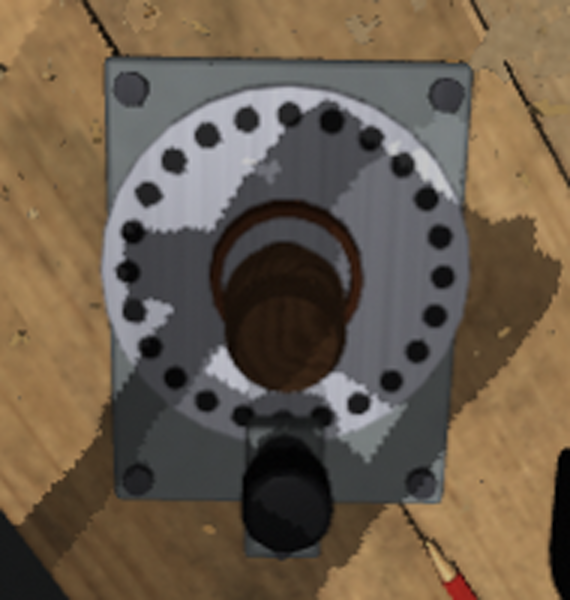

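Request:
carry_out(increments=[[15,2,4,0.006,-0.002,0,100],[15,2,4,0.006,0,0,100],[15,1.5,3.5,0.004,0,0,100],[15,1,3,0,0,0,100],[10,1,2,0,0,0,100],[0,0,0,0,0,0,100],[0,0,0,0,0,0,100],[0,0,0,0,0,0,100]])

```text
time: 3.35
tool_pos: [0.4706, 0.2191, 0.165]
eef_rot: [0.341, 0.621, 0.338, -0.62]
ft_force: [0.2, -0.3, 0.7]
grip_width: 0.0856
```

```bash
python3 - <<'E'
from h import *
plan([.473,.226,.094],-32.3)
c=cam('wrist','w3.png');print(c['xyz'])
for P in [(.4725,.2258,.11),(.4751,.226,.042),(.4455,.179,.102)]: print(proj(c,P).round(1))
im=cv2.imread('pics/w3.png')[130:380,170:390]
cv2.imwrite('pics/w3c.png',cv2.resize(im,None,fx=2.4,fy=2.4,interpolation=cv2.INTER_CUBIC))
E
```

```text
t 3.35 p [0.4706 0.2191 0.165 ] jawyaw -32.59 xaxis [ 0.003 -0.002 -1.   ] F [ 0.2 -0.3  0.7] w 0.0856 q [ 0.37  0.33  1.71 -0.    1.1   0.94]
dist [  2.4   6.9 -71. ] rv [-0.0051  0.0004 -0.0034] N 8
[8.9, -0.2, -0.9] [-0.0006, 0.0, -0.0004]
[8.9, -0.2, -0.9] [-0.0006, 0.0, -0.0004]
[8.9, -0.2, -0.9] [-0.0006, 0.0, -0.0004]
[8.9, -0.2, -0.9] [-0.0006, 0.0, -0.0004]
[8.9, -0.2, -0.9] [-0.0006, 0.0, -0.0004]
[8.9, -0.2, -0.9] [-0.0006, 0.0, -0.0004]
[8.9, -0.2, -0.9] [-0.0006, 0.0, -0.0004]
[8.9, -0.2, -0.9] [-0.0006, 0.0, -0.0004]
[0.50656174 0.27675365 0.2824388 ]
[[274.9 233.3]]
[[278.1 201.7]]
[[279.  308.8]]
```

View pics/w3c.png

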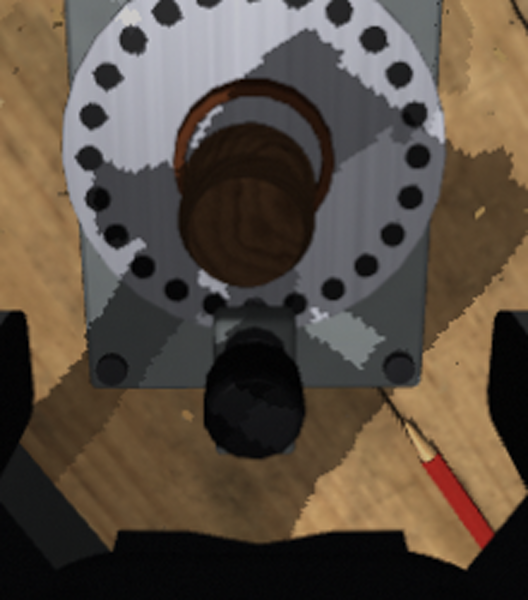

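```bash
python3 - <<'E'
from h import *
s=ctrl.observe();p=s['tool_pos'];R=q2R(s['eef_rot'])
c=cam('wrist')
for P in [(x,y*.0428,z) for x in (.012,.025) for y in (-1,1) for z in (-.011,.011)]: print(P,proj(c,p+R@np.array(P)).round(1))
print('stop',onplane(c,(272.9,220.8),.11),'ring',onplane(c,(276.2,194.6),.042),'knob',onplane(c,(275.8,300.8),.102))
Rc=q2R(c['rotation']);print('cam in tool',R.T@(c['xyz']-p),(R.T@Rc).round(3))
E
```

```text
(0.012, -0.0428, -0.011) [[181.1 256.9]]
(0.012, -0.0428, 0.011) [[185.3 301.2]]
(0.012, 0.0428, -0.011) [[376.8 257. ]]
(0.012, 0.0428, 0.011) [[372.4 301.3]]
(0.025, -0.0428, -0.011) [[188.9 245.8]]
(0.025, -0.0428, 0.011) [[192.4 287.2]]
(0.025, 0.0428, -0.011) [[368.8 245.9]]
(0.025, 0.0428, 0.011) [[365.2 287.3]]
stop [[0.47561602 0.23265112 0.11      ]] ring [[0.47688854 0.23150494 0.042     ]] knob [[0.4469443  0.18501413 0.102     ]]
cam in tool [-0.11744002 -0.00035838 -0.06794521] [[ 0.     0.265 -0.964]
 [ 1.    -0.     0.   ]
 [-0.    -0.964 -0.265]]
```

View pics/w3.png

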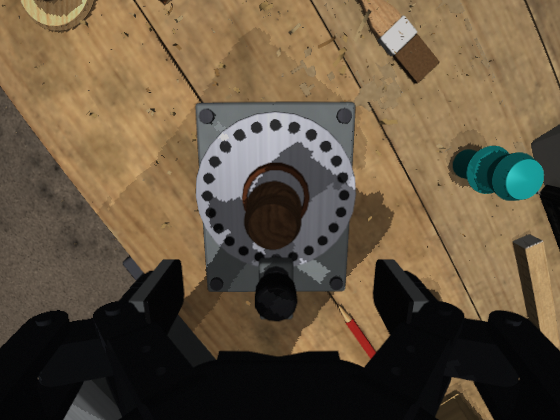

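```bash
python3 - <<'E'
from h import *
plan([.4748,.2310,.122],-32.3,5)
E
```

```text
t 3.45 p [0.4705 0.2191 0.165 ] jawyaw -32.6 xaxis [ 0.003 -0.002 -1.   ] F [-0.2  0.5 -0.6] w 0.0854 q [ 0.37  0.33  1.71 -0.    1.1   0.94]
dist [  4.3  11.9 -43. ] rv [-0.0052  0.0004 -0.0034] N 5
[8.6, -0.6, -2.5] [-0.001, 0.0001, -0.0007]
[8.6, -0.6, -2.5] [-0.001, 0.0001, -0.0007]
[8.6, -0.6, -2.5] [-0.001, 0.0001, -0.0007]
[8.6, -0.6, -2.5] [-0.001, 0.0001, -0.0007]
[8.6, -0.6, -2.5] [-0.001, 0.0001, -0.0007]
```

Request:
carry_out(increments=[[9,-0.5,-2.5,-0.001,0,-0.001,100],[9,-0.5,-2.5,-0.001,0,-0.001,100],[9,-0.5,-2.5,-0.001,0,-0.001,100],[8,-0.5,-2.5,-0.001,0,0,100],[8,-0.5,-2.5,-0.001,0,0,100],[0,0,0,0,0,0,100],[0,0,0,0,0,0,100],[0,0,0,0,0,0,100]])

```text
time: 4.45
tool_pos: [0.4755, 0.232, 0.1187]
eef_rot: [-0.342, -0.619, -0.341, 0.619]
ft_force: [0.2, -0.4, -0.1]
grip_width: 0.0855
```

```bash
python3 - <<'E'
from h import *
plan([.4748,.2310,.094],-32.3,5)
c=cam('wrist','w4.png')
s=ctrl.observe();p=s['tool_pos'];R=q2R(s['eef_rot'])
for x in (-.02,0,.012):print(x,proj(c,p+R@[x,0,0]))
E
```

```text
t 4.45 p [0.4755 0.232  0.1187] jawyaw -32.26 xaxis [-0.    -0.001 -1.   ] F [ 0.2 -0.4 -0.1] w 0.0855 q [ 0.38  0.41  1.72 -0.    1.01  0.95]
dist [ -0.7  -1.  -24.7] rv [ 0.0006  0.0007 -0.    ] N 5
[4.9, -0.0, 0.2] [0.0001, 0.0001, -0.0]
[4.9, -0.0, 0.2] [0.0001, 0.0001, -0.0]
[4.9, -0.0, 0.2] [0.0001, 0.0001, -0.0]
[4.9, -0.0, 0.2] [0.0001, 0.0001, -0.0]
[4.9, -0.0, 0.2] [0.0001, 0.0001, -0.0]
-0.02 [[279.14186339 323.16530798]]
0 [[279.00108241 293.92905324]]
0.012 [[278.93412048 280.06636943]]
```

View pics/w4.png

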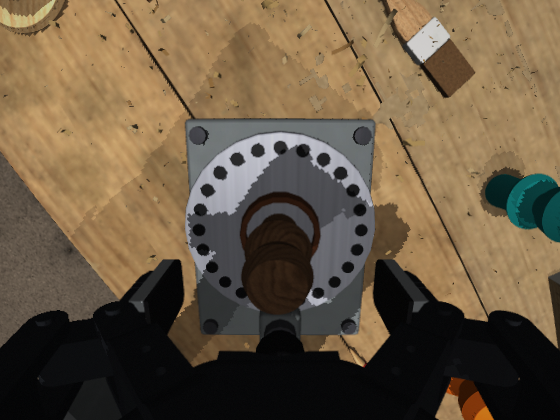

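The stopper's top is at (278,279), within 2 mm of the tool axis (279,284), and the jaws straddle it. Descending, then gripping.

Request:
carry_out(increments=[[6,0,-0.3,0,0,0,100],[6,0,-0.3,0,0,0,100],[6,0,-0.3,0,0,0,100],[6,0,-0.3,0,0,0,100],[0,0,0,0,0,0,0],[0,0,0,0,0,0,0],[0,0,0,0,0,0,0],[0,0,0,0,0,0,0]], grip_force=30)

```text
time: 5.5
tool_pos: [0.4763, 0.2331, 0.0934]
eef_rot: [0.341, 0.619, 0.341, -0.619]
ft_force: [0.6, 0.7, -0.7]
grip_width: 0.0358
```

```bash
python3 - <<'E'
from h import *
plan([.4748,.2310,.21],-32.3,5)
c=cam('wrist','w5.png')
E
```

```text
t 5.5 p [0.4763 0.2331 0.0934] jawyaw -32.27 xaxis [ 0. -0. -1.] F [ 0.6  0.7 -0.7] w 0.0358 q [ 0.39  0.45  1.73 -0.    0.96  0.95]
dist [ -1.5  -2.1 116.6] rv [ 0.0005 -0.     -0.0005] N 5
[-23.3, -0.0, 0.5] [0.0001, -0.0, -0.0001]
[-23.3, -0.0, 0.5] [0.0001, -0.0, -0.0001]
[-23.3, -0.0, 0.5] [0.0001, -0.0, -0.0001]
[-23.3, -0.0, 0.5] [0.0001, -0.0, -0.0001]
[-23.3, -0.0, 0.5] [0.0001, -0.0, -0.0001]
```

View pics/w5.png

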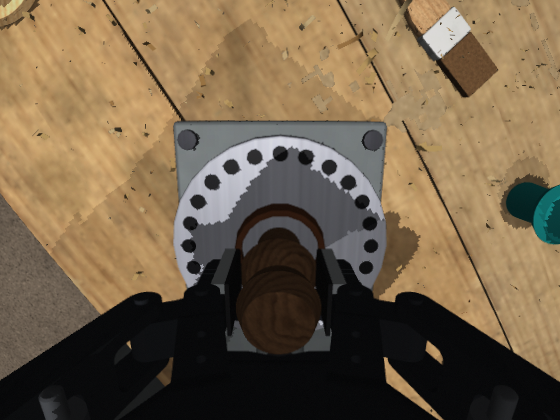

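Both pads are on the stopper at 36 mm opening, with its top at (279,322). Now the lift.

Request:
carry_out(increments=[[0,0,0,0,0,0,0],[-6,0,0,0,0,0,0],[-10,0,0,0,0,0,0],[-20,0,0,0,0,0,0],[-30,0,0,0,0,0,0],[-30,0,0,0,0,0,0],[-20,0,0,0,0,0,0],[0,0,0,0,0,0,0]])

```text
time: 6.55
tool_pos: [0.4763, 0.233, 0.2169]
eef_rot: [0.342, 0.62, 0.341, -0.618]
ft_force: [-0.1, -0.3, -0.0]
grip_width: 0.0361
```

```bash
python3 - <<'E'
from h import *
plan([.461,-.135,.22],8.3,16)
c=cam('wrist','w6.png')
E
```

```text
t 6.55 p [0.4763 0.233  0.2169] jawyaw -32.27 xaxis [ 0.003  0.001 -1.   ] F [-0.1 -0.3 -0. ] w 0.0361 q [ 0.39  0.29  1.63 -0.    1.22  0.95]
dist [ -15.3 -368.     3.1] rv [-0.7081 -0.0013 -0.0026] N 16
[-0.2, 11.5, 20.0] [-0.0443, -0.0001, -0.0002]
[-0.2, 10.6, 20.4] [-0.0443, -0.0001, -0.0002]
[-0.2, 9.7, 20.9] [-0.0443, -0.0001, -0.0002]
[-0.2, 8.7, 21.3] [-0.0443, -0.0001, -0.0002]
[-0.2, 7.8, 21.7] [-0.0443, -0.0001, -0.0002]
[-0.2, 6.8, 22.0] [-0.0443, -0.0001, -0.0002]
[-0.2, 5.8, 22.3] [-0.0443, -0.0001, -0.0002]
[-0.2, 4.8, 22.5] [-0.0443, -0.0001, -0.0002]
[-0.2, 3.8, 22.7] [-0.0443, -0.0001, -0.0002]
[-0.2, 2.8, 22.8] [-0.0443, -0.0001, -0.0002]
[-0.2, 1.8, 22.9] [-0.0443, -0.0001, -0.0002]
[-0.2, 0.8, 23.0] [-0.0443, -0.0001, -0.0002]
[-0.2, -0.2, 23.0] [-0.0443, -0.0001, -0.0002]
[-0.2, -1.2, 23.0] [-0.0443, -0.0001, -0.0002]
[-0.2, -2.2, 22.9] [-0.0443, -0.0001, -0.0002]
[-0.2, -3.3, 22.8] [-0.0443, -0.0001, -0.0002]
```

View pics/w6.png

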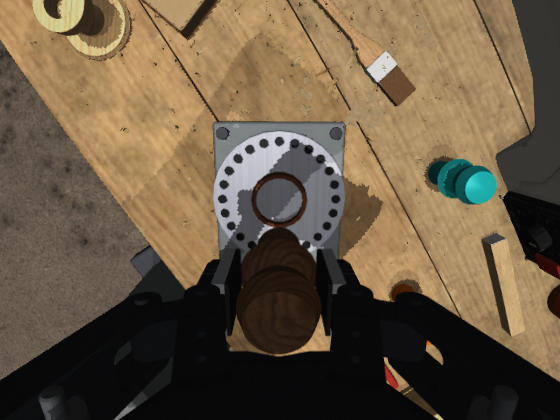

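The stopper is held and the cup at (279,200) is empty. Carrying to the crate.

Request:
carry_out(increments=[[0,11.5,20,-0.044,0,0,0],[0,10.5,20.5,-0.044,0,0,0],[0,9.5,21,-0.044,0,0,0],[0,8.5,21.5,-0.044,0,0,0],[0,8,21.5,-0.044,0,0,0],[0,7,22,-0.044,0,0,0],[0,6,22.5,-0.044,0,0,0],[0,5,22.5,-0.044,0,0,0]])

```text
time: 7.6
tool_pos: [0.4656, 0.0433, 0.2075]
eef_rot: [-0.446, -0.543, -0.45, 0.55]
ft_force: [0.0, -0.0, -0.2]
grip_width: 0.0361
```

Request:
carry_out(increments=[[0,4,22.5,-0.044,0,0,0],[0,3,23,-0.044,0,0,0],[0,2,23,-0.044,0,0,0],[0,1,23,-0.044,0,0,0],[0,0,20,-0.044,0,0,0],[0,-1,15,-0.044,0,0,0],[0,0,0,-0.044,0,0,0],[0,0,0,0,0,0,0]])

```text
time: 8.6
tool_pos: [0.459, -0.089, 0.1995]
eef_rot: [0.522, 0.464, 0.535, -0.475]
ft_force: [-0.4, 0.2, 0.3]
grip_width: 0.0357
```

```bash
python3 - <<'E'
from h import *
plan([.461,-.135,.15],8.3)
c=cam('wrist','w7.png')
E
```

```text
t 8.6 p [ 0.459  -0.089   0.1995] jawyaw 6.79 xaxis [-0.024  0.    -1.   ] F [-0.4  0.2  0.3] w 0.0357 q [-0.27  0.19  1.8  -0.01  1.18 -0.38]
dist [  2.  -46.  -49.5] rv [-0.0265 -0.0035  0.0242] N 8
[6.2, -0.3, 5.8] [-0.0033, -0.0004, 0.003]
[6.2, -0.3, 5.7] [-0.0033, -0.0004, 0.003]
[6.2, -0.3, 5.7] [-0.0033, -0.0004, 0.003]
[6.2, -0.4, 5.7] [-0.0033, -0.0004, 0.003]
[6.2, -0.4, 5.7] [-0.0033, -0.0004, 0.003]
[6.2, -0.5, 5.7] [-0.0033, -0.0004, 0.003]
[6.2, -0.5, 5.7] [-0.0033, -0.0004, 0.003]
[6.2, -0.5, 5.7] [-0.0033, -0.0004, 0.003]
```

View pics/w7.png

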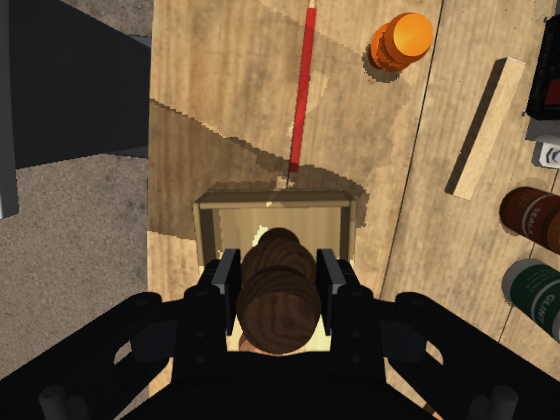

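```bash
python3 - <<'E'
import cv2
im=cv2.imread('pics/w7.png')[170:290,180:370]
cv2.imwrite('pics/w7c.png',cv2.resize(im,None,fx=4,fy=4,interpolation=cv2.INTER_CUBIC))
E
```

```text
(no output)
```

View pics/w7c.png

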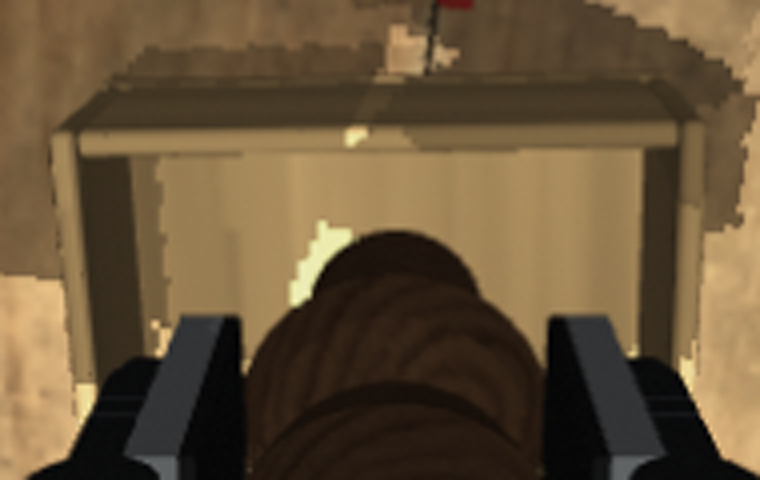

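```bash
python3 - <<'E'
from h import *
c=cam('wrist')
P=onplane(c,[(193,203),(356,200.5)],.055);print(P,np.linalg.norm(P[0]-P[1]))
d=P[1]-P[0];a=np.arctan2(d[1],d[0]);print(np.degrees(a))
ctr=P.mean(0)-(.1-.0485)*np.array([-np.sin(a),np.cos(a),0]);print(ctr)
plan([ctr[0],ctr[1],.15],8.3)
E
```

```text
[[ 0.38383985 -0.09594081  0.055     ]
 [ 0.51967901 -0.07679632  0.055     ]] 0.13718158822237414
8.02214220328373
[ 0.45894655 -0.1373646   0.055     ]
t 8.7 p [ 0.4591 -0.0889  0.1997] jawyaw 6.76 xaxis [-0.024  0.    -1.   ] F [ 0.  -0.1  0. ] w 0.0359 q [-0.27  0.19  1.8  -0.01  1.18 -0.38]
dist [ -0.1 -48.5 -49.7] rv [-0.0269 -0.0033  0.0239] N 8
[6.2, -0.6, 6.0] [-0.0034, -0.0004, 0.003]
[6.2, -0.6, 6.0] [-0.0034, -0.0004, 0.003]
[6.2, -0.7, 6.0] [-0.0034, -0.0004, 0.003]
[6.2, -0.7, 6.0] [-0.0034, -0.0004, 0.003]
[6.2, -0.7, 6.0] [-0.0034, -0.0004, 0.003]
[6.2, -0.8, 6.0] [-0.0034, -0.0004, 0.003]
[6.2, -0.8, 6.0] [-0.0034, -0.0004, 0.003]
[6.2, -0.9, 6.0] [-0.0034, -0.0004, 0.003]
```

Wrist and top agree on the compartment centre: (0.459, -0.137) and (0.458, -0.138). The measured crate width is 137 mm against 140 given.

Request:
carry_out(increments=[[2,-0.5,8,-0.004,0,0.004,0],[4,-0.5,8,-0.004,0,0.004,0],[6,-0.5,8,-0.004,0,0.004,0],[8,-1,8,-0.004,0,0.004,0],[10,-1,8,-0.004,0,0.004,0],[10,-1,8,-0.004,0,0.004,0],[10,-0.5,0,0,0,0,0],[0,0,0,0,0,0,0]])

```text
time: 9.7
tool_pos: [0.4593, -0.1404, 0.1448]
eef_rot: [0.533, 0.464, 0.535, -0.462]
ft_force: [0.5, 0.3, -0.1]
grip_width: 0.036
```

```bash
python3 - <<'E'
from h import *
plan([.459,-.1374,.073],8.3,8)
E
```

```text
t 9.7 p [ 0.4593 -0.1404  0.1448] jawyaw 8.15 xaxis [-0.     0.004 -1.   ] F [ 0.5  0.3 -0.1] w 0.036 q [-0.37  0.28  1.83  0.    1.03 -0.52]
dist [ -0.3   3.  -71.8] rv [-0.0026 -0.0042 -0.0001] N 8
[9.0, 0.0, -0.3] [-0.0003, -0.0005, -0.0]
[9.0, 0.0, -0.3] [-0.0003, -0.0005, -0.0]
[9.0, 0.0, -0.3] [-0.0003, -0.0005, -0.0]
[9.0, 0.0, -0.4] [-0.0003, -0.0005, -0.0]
[9.0, 0.0, -0.4] [-0.0003, -0.0005, -0.0]
[9.0, 0.0, -0.4] [-0.0003, -0.0005, -0.0]
[9.0, 0.0, -0.4] [-0.0003, -0.0005, -0.0]
[9.0, 0.0, -0.4] [-0.0003, -0.0005, -0.0]
```

Request:
carry_out(increments=[[10,0,-0.5,0,-0.004,0,0],[14,0,-0.5,0,0,0,0],[14,0,-0.5,0,0,0,0],[12,0,-0.5,0,0,0,0],[10,0,-0.5,0,0,0,0],[6,0,0,0,0,0,0],[0,0,0,0,0,0,0],[0,0,0,0,0,0,0]])

```text
time: 10.7
tool_pos: [0.4592, -0.1372, 0.0743]
eef_rot: [0.535, 0.463, 0.534, -0.463]
ft_force: [0.9, 0.2, -0.4]
grip_width: 0.036
```

```bash
python3 - <<'E'
from h import *
plan([.459,-.1374,.0705],8.3,3)
c=cam('wrist','w8.png')
E
```

```text
t 10.7 p [ 0.4592 -0.1372  0.0743] jawyaw 8.2 xaxis [ 0. -0. -1.] F [ 0.9  0.2 -0.4] w 0.036 q [-0.37  0.39  1.88 -0.    0.87 -0.51]
dist [-0.2 -0.2 -3.8] rv [-0.0018  0.0002 -0.0004] N 3
[1.3, -0.1, 0.1] [-0.0006, 0.0001, -0.0001]
[1.3, -0.1, 0.1] [-0.0006, 0.0001, -0.0001]
[1.3, -0.1, 0.1] [-0.0006, 0.0001, -0.0001]
```

View pics/w8.png

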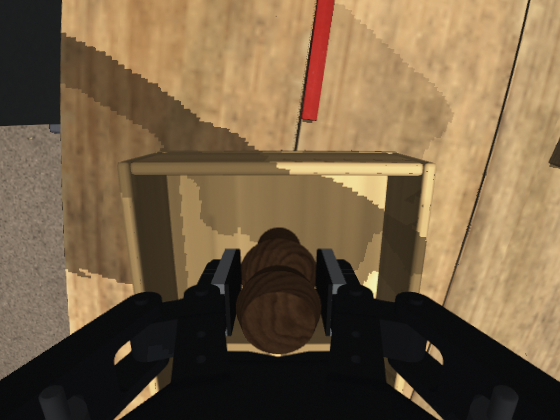

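The stopper is centred between the side walls, about 5 mm above the floor. Creeping down.

Request:
carry_out(increments=[[1,0,0,0,0,0,0],[1,0,0,0,0,0,0],[1,0,0,0,0,0,0],[0.5,0,0,0,0,0,0],[0.5,0,0,0,0,0,0],[0.5,0,0,0,0,0,0],[0,0,0,0,0,0,0],[0,0,0,0,0,0,0]])

```text
time: 11.75
tool_pos: [0.4595, -0.1373, 0.0702]
eef_rot: [0.535, 0.463, 0.534, -0.463]
ft_force: [0.3, 0.3, -0.6]
grip_width: 0.036
```

Request:
carry_out(increments=[[0.5,0,0,0,0,0,0],[0.5,0,0,0,0,0,0],[0,0,0,0,0,0,0],[0,0,0,0,0,0,46],[0,0,0,0,0,0,50],[0,0,0,0,0,0,60],[0,0,0,0,0,0,65],[0,0,0,0,0,0,65]])

```text
time: 12.75
tool_pos: [0.4595, -0.1373, 0.0692]
eef_rot: [0.535, 0.463, 0.534, -0.463]
ft_force: [0.7, -0.9, 0.6]
grip_width: 0.0558
```

```bash
python3 - <<'E'
from h import *
plan([.459,-.1374,.2],8.3,8)
c=cam('wrist','w9.png')
E
```

```text
t 12.75 p [ 0.4595 -0.1373  0.0692] jawyaw 8.19 xaxis [ 0.002 -0.001 -1.   ] F [ 0.7 -0.9  0.6] w 0.0558 q [-0.37  0.4   1.88  0.    0.86 -0.51]
dist [-5.000e-01 -1.000e-01  1.308e+02] rv [-0.0018  0.0009 -0.0017] N 8
[-16.4, -0.0, 0.0] [-0.0002, 0.0001, -0.0002]
[-16.4, -0.0, 0.0] [-0.0002, 0.0001, -0.0002]
[-16.4, -0.0, 0.0] [-0.0002, 0.0001, -0.0002]
[-16.4, -0.1, 0.0] [-0.0002, 0.0001, -0.0002]
[-16.4, -0.1, 0.0] [-0.0002, 0.0001, -0.0002]
[-16.4, -0.1, 0.0] [-0.0002, 0.0001, -0.0002]
[-16.4, -0.1, 0.0] [-0.0002, 0.0001, -0.0002]
[-16.4, -0.1, 0.0] [-0.0002, 0.0001, -0.0002]
```

View pics/w9.png

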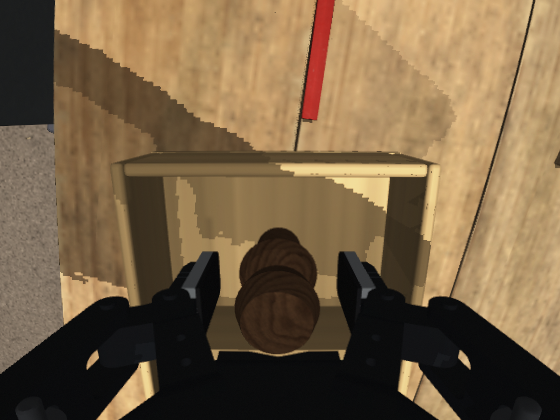

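The stopper stands free with both pads clear of it, top at (277,320). Moving straight up.

Request:
carry_out(increments=[[-5,0,0,0,0,0,65],[-10,0,0,0,0,0,65],[-15,0,0,0,0,0,65],[-25,0,0,0,0,0,65],[-30,0,0,0,0,0,70],[-30,0,0,0,0,0,80],[-15,0,0,0,0,0,80],[0,0,0,0,0,0,80]])

```text
time: 13.8
tool_pos: [0.4593, -0.1373, 0.2099]
eef_rot: [0.537, 0.464, 0.532, -0.462]
ft_force: [0.1, 0.2, -0.1]
grip_width: 0.0684
```

```bash
python3 - <<'E'
from h import *
plan([.446,.184,.2],-32.3,14,30)
c=cam('wrist','w10.png')
E
```

```text
t 13.8 p [ 0.4593 -0.1373  0.2099] jawyaw 8.2 xaxis [ 0.007 -0.003 -1.   ] F [ 0.1  0.2 -0.1] w 0.0684 q [-0.37  0.19  1.78 -0.    1.17 -0.51]
dist [-13.3 321.3  -9.9] rv [ 0.7068  0.0011 -0.0071] N 14
[0.6, 2.3, -22.9] [0.0505, 0.0001, -0.0005]
[0.6, 1.2, -22.9] [0.0505, 0.0001, -0.0005]
[0.6, 0.0, -23.0] [0.0505, 0.0001, -0.0005]
[0.6, -1.1, -22.9] [0.0505, 0.0001, -0.0005]
[0.7, -2.3, -22.9] [0.0505, 0.0001, -0.0005]
[0.7, -3.5, -22.7] [0.0505, 0.0001, -0.0005]
[0.7, -4.6, -22.5] [0.0505, 0.0001, -0.0005]
[0.7, -5.7, -22.2] [0.0505, 0.0001, -0.0005]
[0.7, -6.8, -21.9] [0.0505, 0.0001, -0.0005]
[0.7, -7.9, -21.6] [0.0505, 0.0001, -0.0005]
[0.7, -9.0, -21.1] [0.0505, 0.0001, -0.0005]
[0.7, -10.1, -20.6] [0.0505, 0.0001, -0.0005]
[0.7, -11.1, -20.1] [0.0505, 0.0001, -0.0005]
[0.7, -12.1, -19.5] [0.0505, 0.0001, -0.0005]
```

View pics/w10.png

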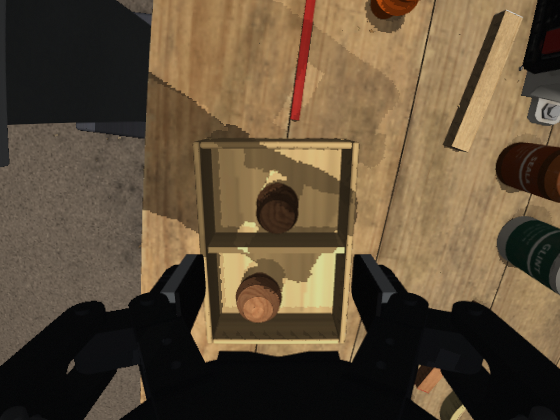

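The stopper stands upright at (277,208) in the compartment that was empty, and the egg is undisturbed at (258,298). Now to the knob.

Request:
carry_out(increments=[[0,2,-23,0.05,0,0,80],[0,1,-23,0.05,0,0,80],[0,0,-23,0.05,0,0,80],[0,-1,-23,0.05,0,0,80],[0,-2,-23,0.05,0,0,80],[0,-3.5,-22.5,0.05,0,0,80],[0,-4.5,-22.5,0.05,0,0,80],[0,-5.5,-22,0.05,0,0,80]])

```text
time: 14.85
tool_pos: [0.4493, 0.0512, 0.2036]
eef_rot: [-0.427, -0.562, -0.428, 0.565]
ft_force: [0.0, 0.3, -0.1]
grip_width: 0.0687
```

Request:
carry_out(increments=[[0,-7,-22,0.05,0,0,80],[0,-8,-21.5,0.05,0,0,80],[0,-9,-21,0.05,0,0,80],[0,-9,-18,0.05,0,0,80],[0,-8,-14,0.05,0,0,80],[0,-5,-8,0.05,0,0,80],[0,0,0,0,0,0,80],[0,0,0,0,0,0,80]])

```text
time: 15.85
tool_pos: [0.4423, 0.1699, 0.198]
eef_rot: [-0.335, -0.617, -0.338, 0.627]
ft_force: [-0.3, 0.1, 0.5]
grip_width: 0.0684
```

```bash
python3 - <<'E'
from h import *
plan([.446,.184,.14],-32.3,6)
c=cam('wrist','w11.png');t=cam('top','top1.png')
E
```

```text
t 15.85 p [0.4423 0.1699 0.198 ] jawyaw -33.2 xaxis [-0.014 -0.003 -1.   ] F [-0.3  0.1  0.5] w 0.0684 q [0.29 0.2  1.79 0.   1.17 0.87]
dist [  3.7  14.1 -58. ] rv [-0.0156  0.0101  0.0099] N 6
[9.7, -0.7, -2.4] [-0.0026, 0.0017, 0.0016]
[9.7, -0.7, -2.4] [-0.0026, 0.0017, 0.0016]
[9.7, -0.7, -2.4] [-0.0026, 0.0017, 0.0016]
[9.7, -0.7, -2.4] [-0.0026, 0.0017, 0.0016]
[9.7, -0.7, -2.4] [-0.0026, 0.0017, 0.0016]
[9.7, -0.7, -2.3] [-0.0026, 0.0017, 0.0016]
```

View pics/w11.png

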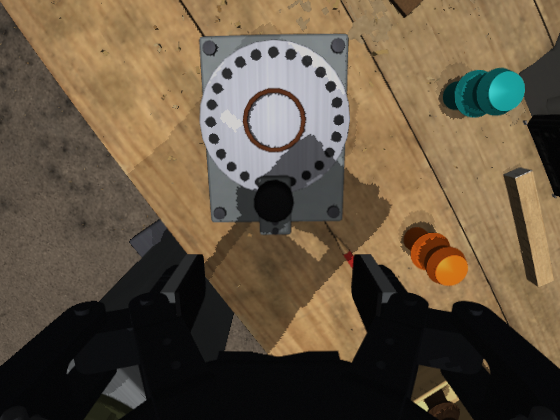

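```bash
python3 - <<'E'
from h import *
c=cam('wrist')
k=onplane(c,[(273.5,201)],.102)[0];print(k)
print('ring',onplane(c,[(274.5,120)],.042))
plan([k[0],k[1],.14],-32.3,6)
E
```

```text
[0.44665302 0.18437849 0.102     ]
ring [[0.47544649 0.22908828 0.042     ]]
t 16.0 p [0.4425 0.1698 0.1983] jawyaw -33.25 xaxis [-0.013 -0.003 -1.   ] F [ 0.3 -0.1 -0.6] w 0.0683 q [0.29 0.2  1.79 0.   1.17 0.87]
dist [  4.2  14.5 -58.3] rv [-0.0165  0.0097  0.0096] N 6
[9.7, -0.7, -2.5] [-0.0028, 0.0016, 0.0016]
[9.7, -0.7, -2.5] [-0.0028, 0.0016, 0.0016]
[9.7, -0.7, -2.5] [-0.0028, 0.0016, 0.0016]
[9.7, -0.7, -2.5] [-0.0028, 0.0016, 0.0016]
[9.7, -0.7, -2.5] [-0.0028, 0.0016, 0.0016]
[9.7, -0.7, -2.4] [-0.0028, 0.0016, 0.0016]
```

Request:
carry_out(increments=[[9.5,-0.5,-2.5,-0.003,0.002,0.002,80],[9.5,-0.5,-2.5,-0.003,0.002,0.002,80],[9.5,-0.5,-2.5,-0.003,0.002,0.002,80],[9.5,-0.5,-2.5,-0.003,0.002,0.002,80],[9.5,-0.5,-2.5,-0.003,0.002,0.002,80],[9.5,-0.5,-2,-0.002,0.001,0.001,80],[0,0,0,0,0,0,80],[0,0,0,0,0,0,80]])

```text
time: 17.0
tool_pos: [0.4476, 0.1841, 0.1364]
eef_rot: [0.342, 0.62, 0.341, -0.618]
ft_force: [0.9, 0.2, -0.4]
grip_width: 0.0686
```

```bash
python3 - <<'E'
from h import *
c=cam('wrist','w12.png')
s=ctrl.observe();p=s['tool_pos'];R=q2R(s['eef_rot'])
print('axis at knob top',proj(c,p+R@[p[2]-.102,0,0]))
plan([.4465,.1840,.096],-32.3,6)
im=cv2.imread('pics/w12.png');t=cv2.cvtColor(im,cv2.COLOR_BGR2GRAY)
E
```

```text
axis at knob top [[278.75990869 259.37744272]]
t 17.05 p [0.4476 0.1841 0.1364] jawyaw -32.2 xaxis [ 0.002  0.    -1.   ] F [-0.8 -0.3 -0.4] w 0.0679 q [ 0.31  0.3   1.83 -0.    1.01  0.88]
dist [ -1.1  -0.1 -40.4] rv [ 0.0018 -0.0011 -0.0014] N 6
[6.7, -0.2, 0.1] [0.0003, -0.0002, -0.0002]
[6.7, -0.2, 0.1] [0.0003, -0.0002, -0.0002]
[6.7, -0.1, 0.1] [0.0003, -0.0002, -0.0002]
[6.7, -0.1, 0.1] [0.0003, -0.0002, -0.0002]
[6.7, -0.1, 0.1] [0.0003, -0.0002, -0.0002]
[6.7, -0.1, 0.1] [0.0003, -0.0002, -0.0002]
```

View pics/w12.png

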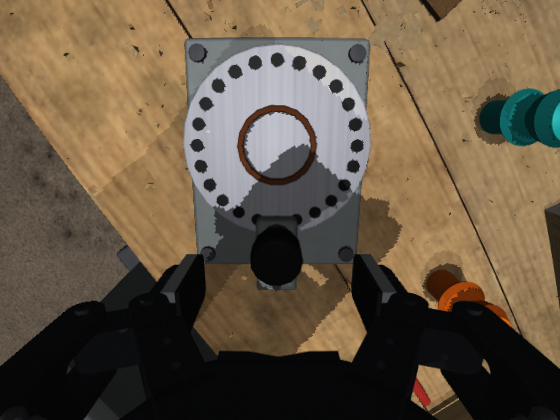

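The knob's top is at (276,257) and the tool axis is at (279,259), so they are about 1.5 mm apart. Descending and closing.

Request:
carry_out(increments=[[9,-0.4,0,0,0,0,80],[9,-0.3,0,0,0,0,80],[9,-0.3,0,0,0,0,80],[8,-0.2,0,0,0,0,80],[3,0,0,0,0,0,80],[0,0,0,0,0,0,80],[0,0,0,0,0,0,80],[0,0,0,0,0,0,80]])

```text
time: 18.05
tool_pos: [0.4468, 0.1847, 0.0961]
eef_rot: [0.342, 0.62, 0.341, -0.618]
ft_force: [0.6, 0.1, 0.9]
grip_width: 0.0681
```

```bash
python3 - <<'E'
from h import *
c=cam('wrist','w13.png')
s=ctrl.observe();p=s['tool_pos'];R=q2R(s['eef_rot'])
print('axis at knob top',proj(c,p+R@[p[2]-.102,0,0]))
plan([.4465,.1840,.097],-32.3,1)
E
```

```text
axis at knob top [[279.01042096 301.53050076]]
t 18.1 p [0.4468 0.1847 0.0962] jawyaw -32.21 xaxis [ 0.003  0.    -1.   ] F [-0.2 -0.1  0.3] w 0.0683 q [ 0.32  0.36  1.86 -0.    0.92  0.88]
dist [-0.3 -0.7  0.8] rv [ 0.0016 -0.0017 -0.002 ] N 1
[-0.8, 0.1, 0.8] [0.0016, -0.0017, -0.002]
```

View pics/w13.png

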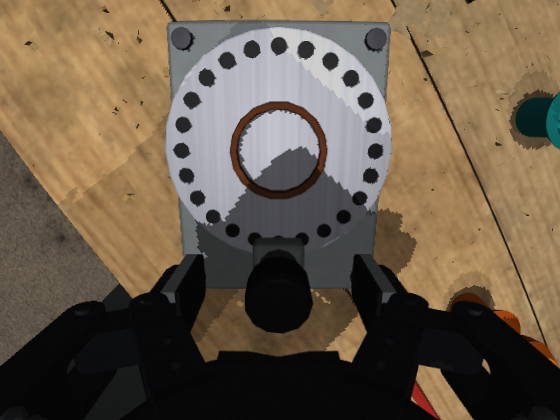

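Request:
carry_out(increments=[[-0.8,0,0.5,0,0,0,60],[0,0,0,0,0,0,40],[0,0,0,0,0,0,0],[0,0,0,0,0,0,0],[0,0,0,0,0,0,0],[0,0,0,0,0,0,0],[0,0,0,0,0,0,0],[0,0,0,0,0,0,0]], grip_force=90)

```text
time: 19.1
tool_pos: [0.4465, 0.1844, 0.0977]
eef_rot: [0.342, 0.62, 0.341, -0.618]
ft_force: [-0.1, -1.2, 0.8]
grip_width: 0.0251
```

```bash
python3 - <<'E'
from h import *
plan([.4465,.1840,.097],-32.3,1)
c=cam('wrist','w14.png')
E
```

```text
t 19.1 p [0.4465 0.1844 0.0977] jawyaw -32.21 xaxis [ 0.003  0.001 -1.   ] F [-0.1 -1.2  0.8] w 0.0251 q [ 0.32  0.36  1.86 -0.    0.92  0.88]
dist [-0.  -0.4 -0.7] rv [ 0.0016 -0.0021 -0.0021] N 1
[0.7, 0.2, 0.3] [0.0016, -0.0021, -0.0021]
```

View pics/w14.png

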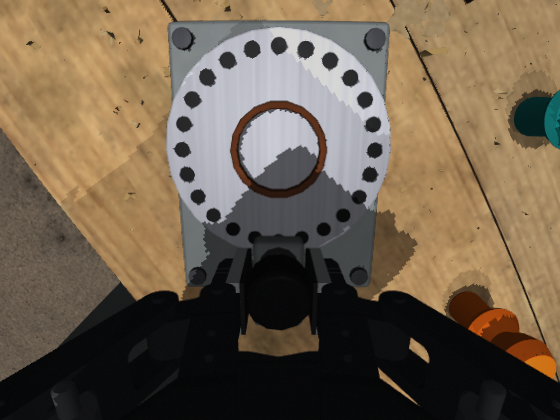

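Both pads are on the knob at about 25 mm, with its top at (279,300). Pulling up gently.

Request:
carry_out(increments=[[-2,0,0,0,0,0,0],[-2,0,0,0,0,0,0],[-2,0,0,0,0,0,0],[-2,0,0,0,0,0,0],[0,0,0,0,0,0,0],[0,0,0,0,0,0,0],[0,0,0,0,0,0,0],[0,0,0,0,0,0,0]])

```text
time: 20.15
tool_pos: [0.4464, 0.1843, 0.105]
eef_rot: [0.342, 0.62, 0.341, -0.618]
ft_force: [3.9, 0.9, -8.6]
grip_width: 0.0252
```

Pull force is 8.6 N at 7.3 mm, against about 8.9 N expected from the spring, so the knob is following.

Request:
carry_out(increments=[[-2,0,0,0,0,0,0],[-2,0,0,0,0,0,0],[-1.5,0,0,0,0,0,0],[-1,0,0,0,0,0,0],[-0.5,0,0,0,0,0,0],[0,0,0,0,0,0,0],[0,0,0,0,0,0,0],[0,0,0,0,0,0,0]])

```text
time: 21.15
tool_pos: [0.4464, 0.1843, 0.1117]
eef_rot: [0.342, 0.62, 0.341, -0.618]
ft_force: [4.7, 0.9, -11.6]
grip_width: 0.0253
```

Request:
carry_out(increments=[[-0.5,0,0,0,0,0,0],[-0.5,0,0,0,0,0,0],[-0.5,0,0,0,0,0,0],[0,0,0,0,0,0,0],[0,0,0,0,0,0,0],[0,0,0,0,0,0,0],[0,0,0,0,0,0,0],[0,0,0,0,0,0,0]])

```text
time: 22.15
tool_pos: [0.4464, 0.1843, 0.1116]
eef_rot: [0.342, 0.62, 0.341, -0.618]
ft_force: [4.9, 1.9, -11.7]
grip_width: 0.0254
```

Request:
carry_out(increments=[[-1,0,0,0,0,0,0],[-1,0,0,0,0,0,0],[-1,0,0,0,0,0,0],[-1,0,0,0,0,0,0],[-1,0,0,0,0,0,0],[-1,0,0,0,0,0,0],[-1,0,0,0,0,0,0],[-1,0,0,0,0,0,0]])

```text
time: 23.15
tool_pos: [0.4463, 0.1842, 0.1119]
eef_rot: [0.342, 0.619, 0.342, -0.619]
ft_force: [12.6, 5.6, -27.1]
grip_width: 0.0254
```

```bash
python3 - <<'E'
from h import *
plan([.4465,.1840,.1117],-32.3,1)
c=cam('wrist','w15.png');cam('top','top2.png');s=cam('scene','scene2.png')
cv2.imwrite('pics/s2c.png',cv2.resize(s['img'][170:310,200:380,::-1],None,fx=4,fy=4,interpolation=cv2.INTER_CUBIC))
for i in range(5): cam('top')
plan([.4465,.1840,.1117],-32.3,1)
E
```

```text
t 23.15 p [0.4463 0.1842 0.1119] jawyaw -32.23 xaxis [ 0.001  0.    -1.   ] F [ 12.6   5.6 -27.1] w 0.0254 q [0.32 0.33 1.85 0.   0.96 0.88]
dist [ 0.2 -0.2 -0.2] rv [ 0.0013 -0.0006 -0.0002] N 1
[0.2, 0.3, 0.1] [0.0013, -0.0006, -0.0002]
t 23.55 p [0.4463 0.1842 0.1119] jawyaw -32.23 xaxis [ 0.001  0.    -1.   ] F [ 12.4   3.7 -27.2] w 0.0249 q [0.32 0.33 1.85 0.   0.96 0.88]
dist [ 0.2 -0.2 -0.2] rv [ 0.0012 -0.0006 -0.0002] N 1
[0.2, 0.3, 0.1] [0.0012, -0.0006, -0.0002]
```

View pics/w15.png

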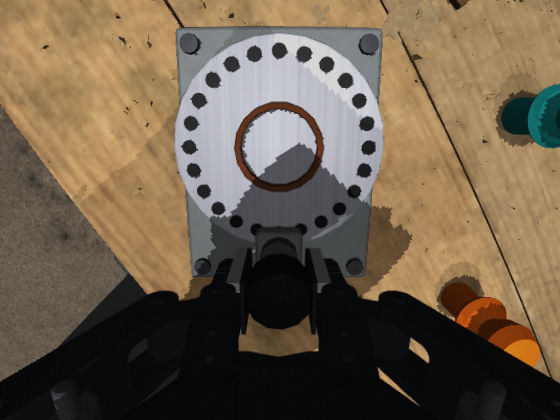

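View pics/s2c.png

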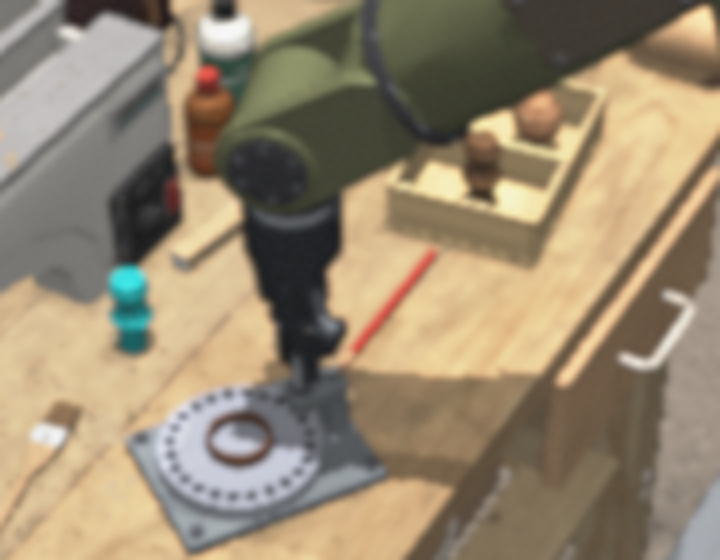

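View pics/top2.png

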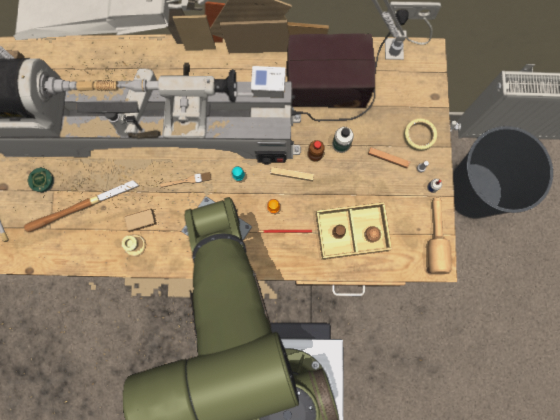

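The force rose from 11.7 N to 27 N with only 0.3 mm more travel, so the plunger is on its stop. It held steady for 0.4 s. The knob sits at (279,293) in the jaws, about as it did at the grip. The stopper stands in the crate at (339,231) in the top view, with the egg and everything else in place. Handing in.

```bash
python3 - <<'E'
from h import *
print(ctrl.sign_off())
E
```

```text
the job is handed in; nothing more can be done
None
```

The dark stopper now stands upright and released in the crate's empty compartment. The gripper is holding the plunger knob fully up against its stop. I handed the job in at about 23.6 s on the robot clock.

- **Plunger:** The knob rose 14 mm (gripper height 97.7 to 111.7 mm). The pull was 8.6 N halfway and 11.6 N at the top, close to the spring figures given. A slight extra push raised it to 27 N with only 0.3 mm more travel, so it is on the stop. It held there steadily for the 0.4 s I watched, gripped at 90 N.
- **Everything else:** The final top and scene pictures show the egg, the look-alikes and the other things in view where they were.
- **Disagreements:** The wrist and top cameras differed by 5–7 mm on the fixture and stopper, more than the stated 2 mm. I used the wrist view, and both grips came out centred. They agreed within 1–2 mm on the crate. The jaws read 25 mm on the 28 mm knob, which I put down to the pads giving or a width offset; I did not check this further.

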